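# Ease a crushable carton home in the labelling nest and drop its gate in

### The job

Push the crushable mailer carton along the labelling nest, keeping it flat on the nest, until it presses the sprung cushion at the far end in by a few millimetres; be gentle, because anything that presses on the carton with more than 15 N dents it. Then lift the wide gate from its rest and slide it edgewise down into the nest's slot behind the carton until it stands fully down, with the carton still against the cushion, and let go. Leave the narrow gate and the other things on the bench where they are.

Things in the scene. Friction and masses are not known exactly. Their poses are not given: they have to be found in the camera images.
- nest: Labelling nest, fixed: grey base plate 305 x 150 x 10 mm with a channel along x between white rails 94 mm apart, 10 mm thick, tops 30 mm above the bench. Origin on the bench under the plate, on the channel's centre line. +x = push direction, from the open mouth (plate edge x = -150 mm) to the cushion (face at x = +105 mm unpressed; 56 mm high end plate behind). Gate slot at x = -30 mm.
- slot (a point): Middle of the gate slot, on the base plate's top (10 mm above the bench), where the gate's underside centre belongs; axes as the nest's. Each side has two aluminium posts (|y| 47 to 67 mm) with a 12 mm gap, open to top and outside; flared lips, tops 58 mm above the bench. A gate in the slot clears a carton against the unpressed cushion by 7 mm.
- cushion (a joint): Travel of the sprung cushion at the nest's far end, m: 0 = not pressed, grows as the carton presses it towards nest +x, stops dead at 0.022. Spring 200 N/m (10 mm = 2 N), damping 12 N s/m. Once the push ends it eases the carton back a few mm until friction holds it, still touching.
- cushion_face (a point): Middle of the face of the cushion that meets the carton: a black rubber pad 80 mm wide, 38 mm high, 15 mm thick. Axes as the nest's; the point moves with the pad.
- carton: Crushable brown mailer carton, closed, 86 x 122 x 50 mm (x, y, z), 0.15 to 0.31 kg, lying in the nest's channel 45 to 100 mm short of the cushion. Origin at the middle of its underside, z up; its y axis lies along the channel, so its ends are 61 mm from the origin along nest x. Dents at more than 15 N; sliding it takes 1 to 4 N.
- carton_center (a point): Middle of the carton, 25 mm above its underside; axes as the carton's. Knocks and jerks count against the 15 N too: meet and push the carton steadily at about 20 to 40 mm/s, slower at the cushion.
- rest: Rest for the gates, fixed to the bench to the left of the nest: grey plate 160 x 136 mm, 12 mm thick, with two slots along its y axis at x = -40 and x = +40 mm, between white bars 38 mm high above the bench. A gate stands upright in each; which is in which varies. Origin under the middle of the plate.
- wide_gate: The gate to use: upright aluminium plate 8 mm thick (x), 118 wide (y), 62 high, with a black grip on its top edge, 16 thick (x), 44 wide (y), from 60 to 96 mm above the origin. Origin at the middle of its underside, z up; symmetric, goes in either way round. 0.14 kg. Starts in the rest, its underside 12 mm above the bench.
- narrow_gate: The other gate, for a smaller nest: same but its plate is only 76 mm wide. Not to be used; stays in the rest.
- stapler: Red and black stapler, 135 x 34 x 51 mm, origin under its middle. Bystander, right of the nest.
- tape_measure: Yellow tape measure, 64 x 75 x 37 mm, origin under its middle. Bystander, at the far side between nest and rest.
- mailer: Another small brown carton, 77 x 102 x 63 mm, origin under its middle. Bystander, far right, not in the nest.
Not all that is in view belongs to the job. Leave any pink look-alike of the wide_gate alone. What is shaped like the carton but yellow is not meant.

How it is judged:
By the outcome, as a careful person would: the job done as asked, in the order asked, and still so for the second after the job is handed in, with the robot touching nothing.
It also fails if it takes over 70 s, if anything falls off the work surface, if the arm or the gripper's body presses on something with over 40 N, if the wrist force passes 120 N, or if a joint passes its speed limit or range.

### The arm

A 6-joint arm with a two-finger parallel gripper is mounted at the origin on the work surface; the furniture and walls round the work are solid. World frame = base frame: x ahead of the robot, y to its left, z up, the work surface at z = 0. Lengths are in mm, angles in rad, forces in N, time in s.
With the tool pointing down it reaches from about 400 to 825 mm from the base axis. Payload 7 kg.
Tool frame: the origin (TCP) lies at the very end of the fingers, on their centre line; the grasp point (between the pads) lies 19 mm behind it; z points along the fingers, y is the line along which they close (so a half turn about z gives the same grasp; the last joint's range is limited). The gripper opens to 88 mm and grips with 3 to 60 N. Pads are 19 mm wide; open, the fingers measure 130 mm over their backs; the gripper's body (78 mm by 193 mm) begins 47 mm behind the grasp point.
Start: joints at [1.422, 0.359, 0.012, 0, -1.224, -0.288], TCP at [285.559, 611.597, 226.561] pointing down, gripper open.
Joint ranges: [-3.07, 3.07], [-1.43, 2.12], [-1.02, 1.25], [-3.03, 1.67], [-3.05, -0], [-3.03, 3.03]. Speed limits (rad/s): [2.39, 2.39, 3.01, 3.14, 3.14, 3.14].

### API

Orientations are given as a unit quaternion [w, x, y, z].
In Python, from cell import readout, optics, hand_in gives the robot as it stands.
- The arm moves only by the shell command python3 -m crank 'ROWS' [FORCE]. ROWS is JSON, a list that holds one entry, the list of rows, each a list of 7 numbers: the shift along the tool's x, y, z in m, then the turn, a rotation vector about the tool's x, y, z in degrees, then the opening, from 0 (shut) to 1 (fully open). In form: [[[x, y, z, wx, wy, wz, claw], ...]]. A call has 1 to 12 rows; each row shifts and turns the commanded pose from where the row before left it, along the tool's axes as they then stand; what a row does not reach is not made up. A row lasts 1/8 s, in which the tool goes at most 62.5 mm and 10.7 degrees, less where a joint would pass 70% of its speed; a pose out of reach is approached as far as the arm can. A call is refused whole if a number of a shift passes 0.0625 or a number of a turn 10.7, either way. A call with a gripper value outside its range is refused whole. The fingers move at their own pace and stop on an object; FORCE is the grip in N (left out, the last holds). Time passes only in rows, so rows that do not move let the fingers close. It gives the time, the measured TCP pose, the force, the opening and the grip force at its end, in the units of the state.
- readout.get_obs(): the state, without advancing time (a new reading comes with each control period).
- optics.capture(name): name is "scene" or "top"; returns (picture, depth): 384x512x3 uint8, red, green, blue; 384x512 float32, mm along the optical axis (not along the pixel's ray), 0 where there is no reading.
- optics.calibration(name): a dict with "fx", "fy", "cx", "cy" (pixels), "R" (3x3) and "t" (3): a world point X has camera coordinates R X + t. Camera axes: x right, y down, z forward; pixel columns grow to the right and rows downward; lengths in mm; the calibration is good to about 2 mm. A picture is of the moment at which its call begins. calibration takes no time and is no camera call.
- hand_in(): hands the job in; it is judged then, once.
Trained networks look in the newest picture that a camera, given by its name, has taken for a name from the list of things; names that differ only in an ending like _2 or _b are one class to them, and where a whole thing is asked for, a point or a joint stands for the part that bears it (a point fixed in the world has none). Each returns a list of dicts, best first, with "score" (0 to 1); they miss things now and then, are a little off and sometimes report something else, mostly with a low value. They report only what shows in the picture. A call takes as long as a camera call. They do not tell look-alikes from the thing itself.
- optics.outline_of(name, camera): "pixels" (384x512 bool, what is visible of it).
- optics.spot_point(name, camera): "xyz" ([x, y, z] in mm, in the coordinates of the camera as it stood for that picture, good to about 4 mm: a listed point, or the origin of a listed thing).
The state is a dict: "t": time; "joint_positions": joint angles; "joint_vel": joint speeds; "joint_torque": joint torques, N m; "tool_pos": TCP position; "tcp_rot": TCP orientation; "contact_force": force on the tool from outside, world axes, zero at the start; "ft_torque": the same for the moment, N m; "width": finger opening in mm; "grip_force": force on a finger pad.
Only numpy, scipy, OpenCV 4.12 (cv2) and the standard library are available. Lean on these libraries where they do the work, as an engineer would, in place of code of your own. Each camera call takes 0.05 s, during which the arm holds its last target. There are 200 camera calls.

## Working session

There is one attempt and no reset: what is moved stays moved. The work goes in short steps, Python scripts to look and compute and a shell command to move; the robot and the scene stay as the last step left them, time stands still between calls to the robot, and variables do not carry over. Pictures are saved under pics/ and viewed, at most 10 in all, crops included, and the job is handed in when it is done.

```bash
ls; mkdir -p pics; python3 - <<'E'
from cell import readout, optics
import cv2, numpy as np
o=readout.get_obs(); print({k:np.round(v,3).tolist() for k,v in o.items()})
for n in("scene","top"):
    p,d=optics.capture(n); cv2.imwrite(f"pics/{n}0.png",p[:,:,::-1]); np.save(f"{n}_d0.npy",d)
    c=optics.calibration(n); print(n,{k:np.round(v,3).tolist() for k,v in c.items()})
E
```

```text
pics
{'t': 0.0, 'joint_positions': [1.422, 0.359, 0.011, -0.0, -1.224, -0.288], 'joint_vel': [0.001, 0.0, -0.0, -0.002, -0.001, 0.001], 'joint_torque': [-0.0, -58.272, 29.305, 6.997, 0.007, -0.0], 'tool_pos': [285.364, 611.162, 225.612], 'tcp_rot': [0.001, 0.976, -0.217, -0.0], 'contact_force': [-0.731, 0.282, -0.109], 'ft_torque': [-0.0, -0.02, 0.02], 'grip_force': 0.0, 'width': 87.71}
scene {'fx': 486.402, 'fy': 486.402, 'cx': 251.559, 'cy': 188.435, 'R': [[0.886, -0.463, 0.014], [-0.316, -0.627, -0.712], [0.338, 0.627, -0.702]], 't': [-511.979, 190.828, 1186.894]}
top {'fx': 370.667, 'fy': 370.667, 'cx': 260.841, 'cy': 194.776, 'R': [[-0.026, -1.0, -0.013], [-0.996, 0.027, -0.088], [0.088, 0.011, -0.996]], 't': [-16.026, 537.625, 1243.551]}
```

View pics/scene0.png

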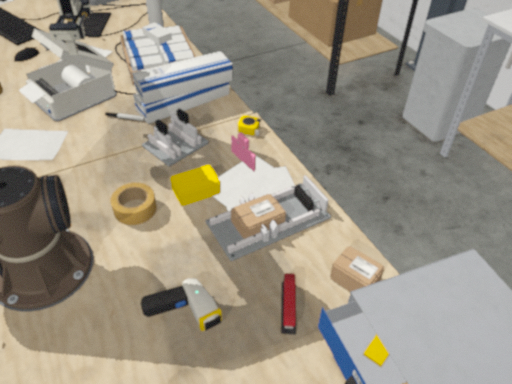

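View pics/top0.png

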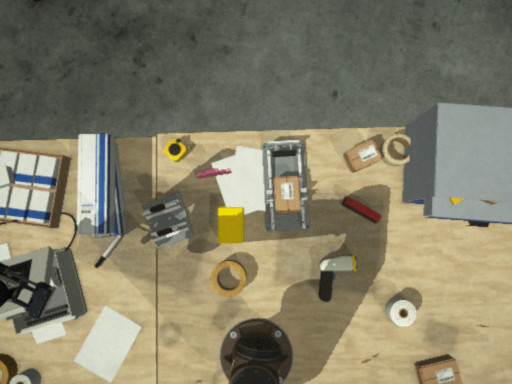

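Scene view: the nest is at about (270,215) with the carton at (258,213), the rest with two gates at (175,135), a pink look-alike at (243,152) and a yellow box at (195,185). In the top view the rest is at (167,218), the nest at (286,185), the carton at (287,193), the pink gate at (213,172) and the yellow box at (230,225). Next I'll measure.

```bash
cat > h.py <<'E'
import numpy as np, cv2
from cell import readout, optics
def toworld(n,X):
    c=optics.calibration(n); return np.array(c["R"]).T@(np.array(X)-np.array(c["t"]))
def cloud(n,d,m=None):
    c=optics.calibration(n); v,u=np.nonzero((d>0) if m is None else (m&(d>0))); z=d[v,u]
    P=np.c_[(u-c["cx"])/c["fx"]*z,(v-c["cy"])/c["fy"]*z,z]
    return (P-np.array(c["t"]))@np.array(c["R"]),u,v
def proj(n,X):
    c=optics.calibration(n); p=np.array(c["R"])@np.array(X)+np.array(c["t"]); return [c["fx"]*p[0]/p[2]+c["cx"],c["fy"]*p[1]/p[2]+c["cy"]]
E
python3 - <<'E'
from h import *
P={}
for n in("scene","top"):
    p,d=optics.capture(n); P[n]=p
    for k in("nest","slot","cushion_face","carton","carton_center","rest","wide_gate","narrow_gate"):
        for r in optics.spot_point(k,n)[:3]:
            w=toworld(n,r["xyz"]); print(n,k,round(r["score"],2),w.round(0),np.round(proj(n,w),0))
a=cv2.resize(P["scene"][95:175,130:270],None,fx=5,fy=5,interpolation=cv2.INTER_CUBIC)
cv2.imwrite("pics/cropgate.png",a[:,:,::-1])
t=np.hstack([cv2.resize(P["top"][185:255,135:200],(390,420),interpolation=cv2.INTER_CUBIC),cv2.resize(P["top"][130:240,255:320],(248,420),interpolation=cv2.INTER_CUBIC)])
cv2.imwrite("pics/croptop.png",t[:,:,::-1])
E
```

```text
scene slot 0.94 [ 533. -116.    4.] [257. 223.]
scene cushion_face 0.52 [ 670. -113.   32.] [301. 198.]
scene carton 0.68 [ 534. -117.    9.] [257. 222.]
scene carton 0.62 [439.  73.  -1.] [196. 191.]
scene carton_center 0.61 [438.  77.  26.] [195. 183.]
scene carton_center 0.57 [ 535. -116.   34.] [258. 215.]
scene rest 0.95 [457. 292.   3.] [174. 144.]
scene wide_gate 0.86 [614. 125.   3.] [243. 161.]
scene wide_gate 0.6 [496. 303.  11.] [184. 137.]
scene narrow_gate 0.71 [418. 280.  11.] [163. 148.]
scene narrow_gate 0.62 [ 661. -377.   -1.] [354. 279.]
top nest 0.7 [ 560. -115.    0.] [285. 188.]
top slot 0.81 [ 538. -118.    6.] [286. 194.]
top cushion_face 0.71 [ 669. -115.   30.] [284. 156.]
top carton 0.94 [ 533. -116.   10.] [286. 196.]
top carton 0.74 [436.  74.   3.] [231. 225.]
top carton_center 0.94 [439.  78.  21.] [230. 224.]
top carton_center 0.85 [ 532. -116.   32.] [286. 195.]
top carton_center 0.48 [ 670. -115.   31.] [285. 155.]
top rest 0.87 [457. 291.   5.] [169. 221.]
top wide_gate 0.74 [618. 128.   2.] [215. 174.]
top wide_gate 0.53 [493. 307.  12.] [164. 210.]
top narrow_gate 0.53 [416. 284.  13.] [170. 233.]
```

View pics/cropgate.png

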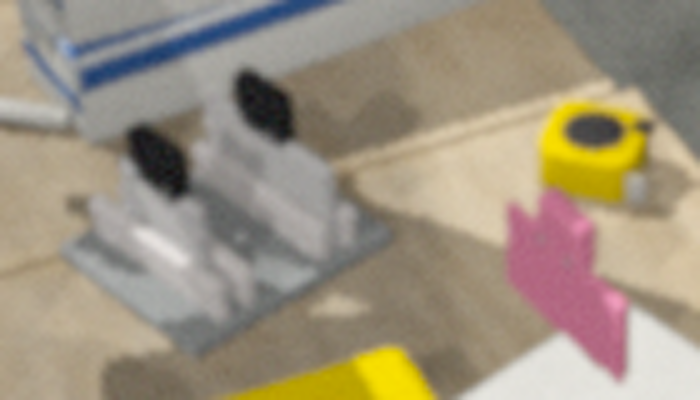

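View pics/croptop.png

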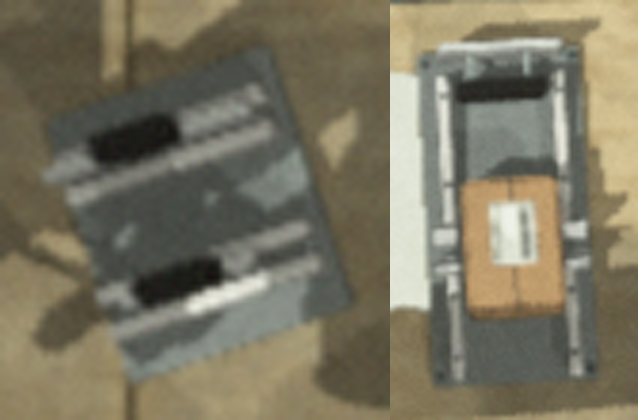

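Could be taken for the wide gate: the pink one at scene (243,152), the near rest gate at (163,140) and the far rest gate at (183,120). In the crops the far rest gate, at crop (285,150), clearly has the wider plate, and it is aluminium with a black grip, so I choose that one. The carton is the brown one at top (287,193), behind the slot posts, and the yellow box is ignored. Next I'll refine the poses with depth.

```bash
python3 - <<'E'
from h import *
for n in("scene","top"):
    p,d=optics.capture(n)
    W,u,v=cloud(n,d); col=p[v,u].astype(int)
    def box(c,r,z0,z1): return (np.hypot(W[:,0]-c[0],W[:,1]-c[1])<r)&(W[:,2]>z0)&(W[:,2]<z1)
    def rep(l,m,f=1):
        Q=W[m]; 
        if len(Q)<5: print(n,l,len(Q)); return
        (c,s,a)=cv2.minAreaRect(Q[:,:2].astype(np.float32))
        uu,ss,vt=np.linalg.svd(Q[:,:2]-Q[:,:2].mean(0)); e=vt[0]*np.sign(vt[0][1]) 
        print(n,l,len(Q),"mean",Q.mean(0).round(1),"z%",np.percentile(Q[:,2],[5,50,95]).round(1),"rect",np.round(c,1),np.round(s,1),round(a,1),"axis deg",round(np.degrees(np.arctan2(e[1],e[0])),1))
    dark=col.max(1)<70
    brown=(col[:,0]-col[:,2]>50)
    rep("bench",box((480,60),400,-15,8)&brown)
    rep("wide grip top",box((495,305),45,98,125)&dark)
    rep("wide grip all",box((495,305),45,60,125)&dark)
    rep("wide plate",box((495,305),75,42,125))
    rep("narrow grip",box((417,282),45,60,125)&dark)
    rep("narrow plate",box((417,282),60,42,125))
    rep("restplate",box((457,292),110,5,20))
    rep("carton top",box((533,-116),85,50,75)&brown)
    rep("end plate",box((690,-113),90,45,70))
    rep("cushion",box((668,-114),50,15,47)&dark)
    for s in(1,-1):
        yy=-116+s*52
        rep(f"rail{s}",(abs(W[:,1]-yy)<14)&(W[:,0]>400)&(W[:,0]<670)&(W[:,2]>22)&(W[:,2]<38))
        rep(f"posts{s}",(abs(W[:,1]+116-s*57)<18)&(W[:,0]>440)&(W[:,0]<640)&(W[:,2]>46)&(W[:,2]<66)&~brown)
    rep("nestplate",(abs(W[:,1]+116)<90)&(W[:,0]>380)&(W[:,0]<740)&(W[:,2]>5)&(W[:,2]<18)&~brown)
E
```

```text
scene bench 1377 mean [475.5   7.4  -1.1] z% [-5.  -1.5  5.3] rect [431.5  10.4] [673.8 682.1] 0.4 axis deg 162.9
scene wide grip top 48 mean [495.1 298.  104.4] z% [ 99.  104.3 110.1] rect [496.3 299.7] [15.9 36.1] 18.0 axis deg 110.5
scene wide grip all 98 mean [495.  295.7  96.4] z% [ 80.8  97.7 108.6] rect [496.5 299. ] [16.  37.6] 18.3 axis deg 113.4
scene wide plate 370 mean [493.5 298.3  73.8] z% [ 44.6  71.  106.9] rect [465.3 290.4] [ 82.9 121.6] 20.7 axis deg 108.6
scene narrow grip 104 mean [419.2 272.8  97.4] z% [ 80.2  98.3 108.8] rect [419.8 275.8] [17.5 39.7] 21.3 axis deg 112.9
scene narrow plate 277 mean [419.3 274.5  77.3] z% [ 46.   75.3 107.9] rect [420.1 278.7] [18.1 78.2] 15.2 axis deg 110.5
scene restplate 783 mean [446.3 266.7  11.2] z% [ 6.3 11.  17.3] rect [459.1 288. ] [164.7 144. ] 16.4 axis deg 166.3
scene carton top 833 mean [ 523.9 -127.    57.8] z% [53.4 58.  61.3] rect [ 532.  -122.4] [122.2  83.6] 1.7 axis deg 177.4
scene end plate 269 mean [ 694.3 -115.    51.2] z% [46.  51.  56.7] rect [ 693.  -115.2] [ 51.8 110. ] 2.8 axis deg 90.9
scene cushion 1
[... 1736 characters left out ...]
 axis deg 89.7
top cushion 48 mean [ 672.4 -110.5   36.8] z% [21.8 38.6 46.9] rect [ 677.8 -110.9] [16.7 78.3] 2.7 axis deg 93.0
top rail1 191 mean [544.3 -62.7  30.5] z% [26.3 30.5 34.8] rect [544.7 -65.7] [250.4  21.2] 0.4 axis deg 1.6
top posts1 52 mean [538.2 -62.   53.4] z% [46.8 54.3 59.7] rect [535.7 -62.1] [113.5  28.1] 0.1 axis deg 176.7
top rail-1 189 mean [ 545.7 -166.    29.8] z% [25.1 29.8 34. ] rect [ 546.3 -169.6] [245.7  17.2] 1.6 axis deg 1.6
top posts-1 43 mean [ 537.3 -168.6   53.7] z% [46.6 53.9 59.9] rect [ 533.5 -168.5] [ 25.3 113.1] 90.0 axis deg 177.8
top nestplate 2083 mean [ 566.4 -109.7   10.3] z% [ 6.2 10.2 14.7] rect [ 559.7 -113.6] [353.  177.7] 1.3 axis deg 1.1
```

Measured values:
- Nest: yaw about 1.5°, slot about (536.5,-115), cushion face about x=671, rail tops 30 and plate 10 (matches the description).
- Carton: centre about (533,-116), top at 60.
- Wide gate: grip about (497.5,305), grip top at 107 (expected 108), width axis about 107°.

I'll move to the pushing start now.

```bash
python3 -m crank '[[[0.02,0.04,0,0,0,-8.9,0.2],[0.02,0.04,0,0,0,-8.9,0.2],[0.02,0.05,0,0,0,-8.8,0.2],[0.02,0.058,0,0,0,0,0.2],[0.02,0.058,0,0,0,0,0.2],[0.02,0.058,0,0,0,0,0.2],[0.01,0.06,0,0,0,0,0.2],[0,0.062,0,0,0,0,0.2],[0,0.062,0,0,0,0,0.2],[0,0.062,0,0,0,0,0.2],[0,0.06,0,0,0,0,0.2],[0,0,0,0,0,0,0.2]]]' 10
cat > st.py <<'E'
from cell import readout
import numpy as np
from scipy.spatial.transform import Rotation as R
o=readout.get_obs(); q=o["tcp_rot"]; M=R.from_quat(q[1:]+q[:1] if isinstance(q,list) else np.r_[q[1:],q[0]]).as_matrix()
print("t",round(o["t"],2),"pos",np.round(o["tool_pos"],1),"xaxis deg",round(np.degrees(np.arctan2(M[1,0],M[0,0])),2),"z",M[:,2].round(4),"F",np.round(o["contact_force"],2),"w",round(o["width"],1),"j",np.round(o["joint_positions"],2))
def to(x,y,z): print("tool shift",(M.T@(np.array([x,y,z])-o["tool_pos"])).round(1))
E
python3 -c "
from st import *
to(440,-117.2,22)"
```

```text
t: 2.6
tool_pos: [390.9, -10.6, 226.8]
tcp_rot: [-0.0, 1.0, 0.011, 0.0]
contact_force: [-0.4, -0.3, 0.0]
width: 17.7
grip_force: 0.0
t 2.6 pos [390.9 -10.6 226.8] xaxis deg 1.21 z [ 5.e-04  1.e-04 -1.e+00] F [-0.4  -0.34  0.02] w 17.7 j [ 0.49 -0.14 -0.56  0.   -1.15  1.11]
tool shift [ 46.7 107.6 204.8]
```

```bash
python3 -m crank '[[[0.024,0.054,0,0,0,-0.3,0.2],[0.023,0.054,0,0,0,0,0.2],[0,0,0.055,0,0,0,0.2],[0,0,0.055,0,0,0,0.2],[0,0,0.045,0,0,0,0.2],[0,0,0.025,0,0,0,0.2],[0,0,0,0,0,0,0.2]]]'
python3 -c "
from st import *
to(440,-117.2,22)"
```

```text
t: 3.48
tool_pos: [440.7, -113.2, 45.1]
tcp_rot: [0.0, 1.0, 0.017, -0.002]
contact_force: [-1.1, -0.2, 0.1]
width: 17.9
grip_force: 0.0
t 3.48 pos [ 440.7 -113.2   45.1] xaxis deg 1.91 z [-4.e-03 -7.e-04 -1.e+00] F [-1.08 -0.25  0.07] w 17.9 j [ 0.18  0.21 -0.69 -0.   -0.67  1.42]
tool shift [-0.8  4.  23.1]
```

```bash
python3 -m crank '[[[0,0.003,0.012,0,0,0,0.2],[0,0,0.010,0,0,0,0.2],[0,0,0,0,0,0,0.2],[0,0,0,0,0,0,0.2]]]'
python3 - <<'E'
from st import *
to(462,-116.7,22)
from h import *
p,d=optics.capture("scene"); a=cv2.resize(p[165:265,190:350],(800,500),interpolation=cv2.INTER_CUBIC); cv2.imwrite("pics/push0.png",a[:,:,::-1])
E
```

```text
t: 3.98
tool_pos: [442.1, -116.6, 24.9]
tcp_rot: [-0.0, 1.0, 0.016, 0.0]
contact_force: [-0.0, 0.2, 0.3]
width: 17.5
grip_force: 0.0
t 3.98 pos [ 442.1 -116.6   24.9] xaxis deg 1.87 z [ 5.e-04  0.e+00 -1.e+00] F [-0.02  0.24  0.34] w 17.5 j [ 0.17  0.25 -0.71  0.   -0.61  1.43]
tool shift [19.8  0.7  2.9]
```

View pics/push0.png

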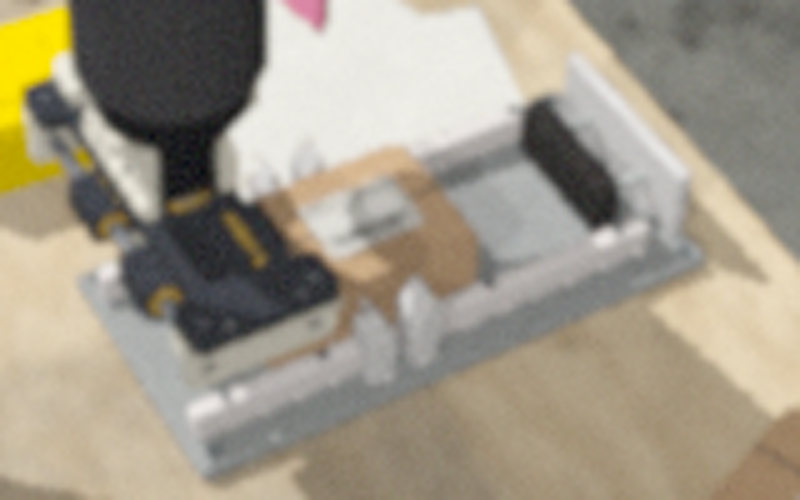

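The gripper body at crop (250,270) sits over the channel's mouth half, fingers behind the carton, whose centre is at crop (370,220). The way to the cushion at (570,165) is clear.

```bash
python3 -m crank '[[[0.003,0,0,0,0,0,0.2],[0.003,0,0,0,0,0,0.2],[0.003,0,0,0,0,0,0.2],[0.003,0,0,0,0,0,0.2],[0.003,0,0,0,0,0,0.2],[0.003,0,0,0,0,0,0.2],[0.003,0,0,0,0,0,0.2],[0.003,0,0,0,0,0,0.2],[0.003,0,0,0,0,0,0.2]]]'
```

```text
t: 5.15
tool_pos: [469.0, -115.8, 24.5]
tcp_rot: [-0.0, 1.0, 0.016, -0.0]
contact_force: [-0.6, -0.0, -0.7]
width: 17.6
grip_force: 0.4
```

```bash
python3 -m crank '[[[0.003,0,0,0,0,0,0.2],[0.003,0,0,0,0,0,0.2],[0.003,0,0,0,0,0,0.2],[0.003,0,0,0,0,0,0.2]]]'
```

```text
t: 5.65
tool_pos: [481.1, -115.3, 24.5]
tcp_rot: [0.0, 1.0, 0.016, -0.0]
contact_force: [-1.7, -1.0, -0.2]
width: 17.6
grip_force: 0.4
```

```bash
cat >> h.py <<'E'
def carton():
    for n in("top","scene"):
        p,d=optics.capture(n); W,u,v=cloud(n,d); c=p[v,u].astype(int)
        m=(W[:,2]>52)&(W[:,2]<68)&(abs(W[:,1]+115)<60)&(W[:,0]>440)&(W[:,0]<700)&(c[:,0]-c[:,2]>40)
        Q=W[m]; mid=abs(Q[:,1]+115)<30
        print(n,"carton x range",np.percentile(Q[mid,0],[2,98]).round(1),"rect",[np.round(k,1) for k in cv2.minAreaRect(Q[:,:2].astype(np.float32))],"z",np.median(Q[:,2]).round(1))
        m=(W[:,2]>18)&(W[:,2]<46)&(abs(W[:,1]+113)<36)&(W[:,0]>640)&(W[:,0]<705)&(c.max(1)<70)
        if m.sum()>5: print("  cushion x",np.percentile(W[m,0],[2,50,98]).round(1),m.sum())
        for r in optics.spot_point("cushion_face",n)[:1]+optics.spot_point("carton_center",n)[:2]: print("  ",round(r["score"],2),toworld(n,r["xyz"]).round(1))
E
python3 -c "
from h import *
carton()"
```

```text
top carton x range [561.8 612. ] rect [array([ 590.4, -113.3]), array([51.2, 85.6]), np.float64(9.5)] z 59.4
  cushion x [669.3 670.8 683. ] 33
   0.67 [ 669.5 -115.1   32.3]
   0.79 [ 555.1 -112.1   29.9]
   0.59 [440.7  73.7  23.2]
scene carton x range [549.8 611.2] rect [array([ 581.4, -120.6]), array([63.7, 82.8]), np.float64(6.0)] z 58.5
  cushion x [667.5 669.5 674.3] 99
   0.71 [ 668.7 -114.6   31.8]
   0.88 [ 554.5 -112.4   30.4]
   0.72 [436.4  76.8  28.7]
```

```bash
python3 -m crank '[[[0.0035,0,0,0,0,0,0.2],[0.0035,0,0,0,0,0,0.2],[0.0035,0,0,0,0,0,0.2],[0.0035,0,0,0,0,0,0.2],[0.0035,0,0,0,0,0,0.2],[0.0035,0,0,0,0,0,0.2],[0.0035,0,0,0,0,0,0.2],[0.0035,0,0,0,0,0,0.2],[0.0035,0,0,0,0,0,0.2],[0.0035,0,0,0,0,0,0.2],[0.0035,0,0,0,0,0,0.2],[0.003,0,0,0,0,0,0.2]]]'; python3 -c "
from h import *
carton()"
```

```text
t: 7.45
tool_pos: [522.6, -114.0, 24.5]
tcp_rot: [-0.0, 1.0, 0.016, 0.0]
contact_force: [-2.5, 0.1, 0.6]
width: 17.6
grip_force: 1.3
top carton x range [622.3 653.6] rect [array([ 637.9, -112.8]), array([35.1, 84.9]), np.float64(3.5)] z 59.3
  cushion x [669.2 670.9 685.4] 37
   0.58 [ 668.3 -113.1   31.6]
   0.67 [ 592.1 -112.3   30.2]
   0.52 [437.6  76.5  22.3]
scene carton x range [595.5 654.6] rect [array([ 624.9, -118.5]), array([63.3, 84.5]), np.float64(3.5)] z 58.2
  cushion x [667.1 670.  672.7] 48
   0.56 [ 671.  -115.5   30.5]
   0.87 [437.5  76.6  25.2]
   0.84 [ 595.2 -115.5   30.4]
```

```bash
python3 -m crank '[[[0.0025,0,0,0,0,0,0.2],[0.0025,0,0,0,0,0,0.2],[0.0025,0,0,0,0,0,0.2],[0.0015,0,0,0,0,0,0.2],[0.0015,0,0,0,0,0,0.2],[0.0015,0,0,0,0,0,0.2]]]'
```

```text
t: 8.5
tool_pos: [534.6, -113.6, 24.5]
tcp_rot: [-0.0, 1.0, 0.016, 0.0]
contact_force: [-1.8, -0.5, 1.1]
width: 17.3
grip_force: 0.9
```

```bash
python3 -m crank '[[[0.0015,0,0,0,0,0,0.2],[0.0015,0,0,0,0,0,0.2],[0.0015,0,0,0,0,0,0.2],[0.0015,0,0,0,0,0,0.2]]]'; python3 -c "
from h import *
carton()"
```

```text
t: 9.0
tool_pos: [540.0, -113.5, 24.5]
tcp_rot: [0.0, 1.0, 0.016, -0.0]
contact_force: [-4.5, 0.6, 2.9]
width: 17.9
grip_force: 2.2
top carton x range [646.6 672.5] rect [array([ 657.8, -109.7]), array([29.1, 78.9]), np.float64(2.5)] z 59.4
   0.45 [ 673.1 -116.3   28.8]
   0.7 [439.3  74.7  24.4]
   0.5 [ 611.4 -113.3   32. ]
scene carton x range [614.2 672. ] rect [array([ 645.2, -116.6]), array([61.7, 86. ]), np.float64(8.9)] z 58.1
   0.54 [ 674.9 -114.2   33.2]
   0.85 [ 613.1 -110.9   29.6]
   0.8 [436.1  75.1  28.9]
```

```bash
python3 -m crank '[[[0.001,0,0,0,0,0,0.2],[0.001,0,0,0,0,0,0.2],[0.001,0,0,0,0,0,0.2],[0.001,0,0,0,0,0,0.2],[0,0,0,0,0,0,0.2]]]'; python3 -c "
from h import *
carton()"
```

```text
t: 9.93
tool_pos: [544.2, -113.3, 24.5]
tcp_rot: [0.0, 1.0, 0.016, -0.0]
contact_force: [-4.7, 0.4, 2.9]
width: 17.6
grip_force: 2.4
top carton x range [652.2 676.9] rect [array([ 665.3, -101.3]), array([26.2, 64.9]), np.float64(10.2)] z 59.1
   0.61 [ 675.8 -114.3   30.4]
   0.68 [441.1  74.9  22.9]
   0.51 [ 615.5 -112.1   30.5]
scene carton x range [617.3 676.6] rect [array([ 648.9, -118. ]), array([63.3, 82.4]), np.float64(6.2)] z 58.3
   0.61 [ 682.5 -108.1   32.9]
   0.86 [ 616.9 -111.5   32. ]
   0.84 [438.1  74.8  27.5]
```

The carton's far edge is at about 677, so the cushion is pressed in about 6 mm at around 4.7 N of push, with its top still flat at z about 59. Now I'll back off gently and lift.

```bash
python3 -m crank '[[[-0.001,0,0,0,0,0,0.2],[-0.001,0,0,0,0,0,0.2],[-0.001,0,0,0,0,0,0.2],[-0.002,0,0,0,0,0,0.2],[-0.004,0,0,0,0,0,0.2],[-0.008,0,0,0,0,0,0.2],[-0.008,0,0,0,0,0,0.2],[0,0,0,0,0,0,0.2],[0,0,-0.02,0,0,0,0.2],[0,0,-0.04,0,0,0,0.2],[0,0,-0.05,0,0,0,0.5],[0,0,-0.05,0,0,0,0.5]]]'
python3 -m crank '[[[0,0,-0.01,0,0,10.5,0.5],[0,0,0,0,0,10.5,0.5],[0,0,0,0,0,10.5,0.5],[0,0,0,0,0,10.5,0.5],[0,0,0,0,0,10.5,0.5],[0,0,0,0,0,10.5,0.5],[0,0,0,0,0,10.5,0.5],[0,0,0,0,0,1.4,0.5],[0,0,0,0,0,0,0.5]]]'
python3 -c "
from st import *
to(496,304,190)
from h import *
carton()"
```

```text
t: 11.72
tool_pos: [519.2, -114.1, 186.2]
tcp_rot: [0.0, 1.0, 0.016, 0.0]
contact_force: [1.7, -0.3, -0.8]
width: 32.2
grip_force: 0.0
t: 12.85
tool_pos: [519.4, -114.1, 194.6]
tcp_rot: [-0.0, 0.805, -0.594, 0.0]
contact_force: [0.8, -0.7, -0.8]
width: 43.6
grip_force: 0.0
t 12.85 pos [ 519.4 -114.1  194.6] xaxis deg -72.83 z [ 1.e-04  0.e+00 -1.e+00] F [ 0.78 -0.67 -0.77] w 43.6 j [ 0.15  0.15 -0.35  0.   -1.07  0.15]
tool shift [-406.4 -101.     4.6]
top carton x range [659.5 676.7] rect [array([667.6, -93.1]), array([18.7, 46.4]), np.float64(8.0)] z 58.9
   0.57 [ 674.9 -114.5   29.8]
   0.73 [440.1  75.3  20.3]
scene carton x range [554.4 674.2] rect [array([ 615.1, -117.8]), array([126.6,  83.7]), np.float64(2.2)] z 58.0
   0.58 [ 677.2 -114.4   34.3]
   0.92 [ 616.3 -110.4   31.8]
   0.78 [438.2  77.4  25.8]
```

```bash
python3 -m crank '[[[-0.058,-0.0145,0,0,0,0,0.5],[-0.058,-0.0145,0,0,0,0,0.5],[-0.058,-0.0145,0,0,0,0,0.5],[-0.058,-0.0145,0,0,0,0,0.5],[-0.058,-0.0145,0,0,0,0,0.5],[-0.058,-0.0145,0,0,0,0,0.5],[-0.058,-0.014,0,0,0,0,0.5],[0,0,0,0,0,0,0.5],[0,0,0,0,0,0,0.5]]]'
python3 - <<'E'
from st import *
to(496,304,120)
from h import *
for n in("top","scene"):
    p,d=optics.capture(n); W,u,v=cloud(n,d); c=p[v,u].astype(int)
    m=(W[:,2]>95)&(W[:,2]<120)&(np.hypot(W[:,0]-496,W[:,1]-304)<45)&(c.max(1)<70)
    print(n,m.sum(),cv2.minAreaRect(W[m,:2].astype(np.float32)) if m.sum()>4 else 0)
    for r in optics.spot_point("wide_gate",n)[:3]: print(round(r["score"],2),toworld(n,r["xyz"]).round(1))
    if n=="scene":
        a=cv2.resize(p[80:180,110:230],(720,600),interpolation=cv2.INTER_CUBIC); cv2.imwrite("pics/gate1.png",a[:,:,::-1])
E
```

```text
t: 14.28
tool_pos: [497.1, 303.8, 194.2]
tcp_rot: [0.0, 0.804, -0.595, -0.0]
contact_force: [-0.8, -1.3, 1.0]
width: 44.0
grip_force: 0.0
t 14.28 pos [497.1 303.8 194.2] xaxis deg -72.95 z [-6.e-04 -7.e-04 -1.e+00] F [-0.81 -1.28  0.96] w 44.0 j [ 0.88  0.23 -0.24 -0.   -1.1  -0.59]
tool shift [-0.6  0.9 74.2]
top 47 ((498.2193298339844, 301.7197570800781), (13.769347190856934, 34.817543029785156), 16.812936782836914)
0.68 [ 662.3 -377.2   -1.5]
0.56 [492.  302.7  11.8]
0.47 [617.6 130.9  -1.2]
scene 56 ((493.88580322265625, 300.1644287109375), (16.800251007080078, 37.38071823120117), 30.062620162963867)
0.95 [614.7 124.4   3.2]
0.65 [499.7 302.9  12.8]
```

View pics/gate1.png

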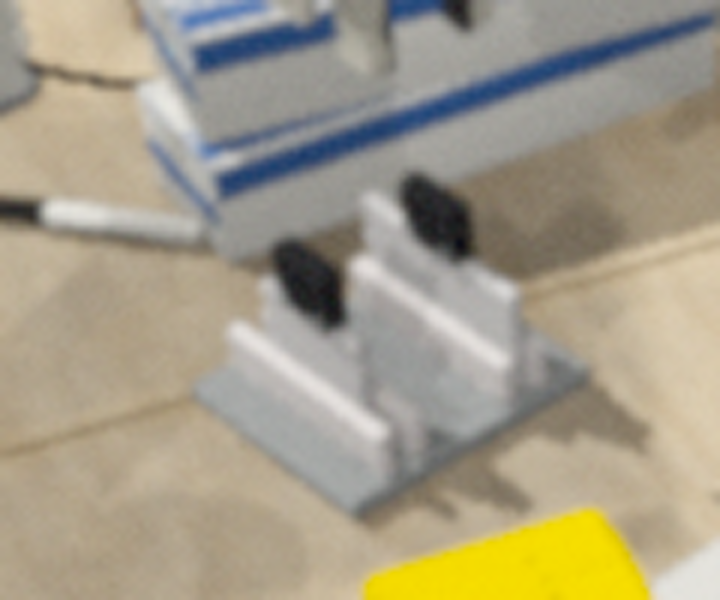

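The far gate, with its grip at crop (437,213), clearly has the wider plate. The open fingers at crop (360,40) and (460,10) are straight above it. Descend and grasp.

```bash
python3 -m crank '[[[0,0.0005,0.04,0,0,0,0.5],[0,0,0.03,0,0,0,0.5],[0,0,0.018,0,0,0,0.5],[0,0,0.014,0,0,0,0.5],[0,0,0.014,0,0,0,0.5],[0,0,0,0,0,0,0.5]]]' 20
python3 -m crank '[[[0,0,0,0,0,0,0.3],[0,0,0,0,0,0,0.2],[0,0,0,0,0,0,0.1],[0,0,0,0,0,0,0.05],[0,0,0,0,0,0,0.05],[0,0,0,0,0,0,0.05]]]' 20
```

```text
t: 15.22
tool_pos: [496.6, 302.9, 77.7]
tcp_rot: [0.001, 0.804, -0.595, -0.0]
contact_force: [0.6, -0.4, 0.8]
width: 44.0
grip_force: 0.0
t: 15.98
tool_pos: [497.3, 303.9, 79.0]
tcp_rot: [-0.0, 0.804, -0.595, 0.0]
contact_force: [0.3, -0.1, 4.1]
width: 15.7
grip_force: 20.0
```

```bash
python3 -m crank '[[[0,0,0,0,0,0,0.05],[0,0,-0.008,0,0,0,0.05],[0,0,-0.012,0,0,0,0.05],[0,0,-0.015,0,0,0,0.05],[0,0,-0.025,0,0,0,0.05],[0,0,-0.04,0,0,0,0.05],[0,0,-0.02,0,0,0,0.05],[0,0,0,0,0,0,0.05]]]' 30
python3 - <<'E'
from st import *
from h import *
for n in("top","scene"):
    p,d=optics.capture(n); W,u,v=cloud(n,d); c=p[v,u].astype(int)
    for r in optics.spot_point("wide_gate",n)[:3]: print(n,round(r["score"],2),toworld(n,r["xyz"]).round(1))
    if n=="scene":
        a=cv2.resize(p[50:180,100:260],(738,600),interpolation=cv2.INTER_CUBIC); cv2.imwrite("pics/gate2.png",a[:,:,::-1])
        t=o["tool_pos"]; m=(abs(W[:,0]-t[0])<60)&(abs(W[:,1]-t[1])<80)&(W[:,2]>80)&(W[:,2]<t[2]-8)
        Q=W[m]; nn=np.array([np.cos(np.radians(17)),np.sin(np.radians(17))]); tt=np.array([-nn[1],nn[0]])
        l=Q[Q[:,2]<t[2]-20]; print(len(l),"t range",np.percentile((l[:,:2]-t[:2])@tt,[1,99]),"n",np.percentile((l[:,:2]-t[:2])@nn,[5,50,95]),"z",np.percentile(l[:,2],[1,50]))
to(536.5,-115,190)
E
```

```text
t: 16.98
tool_pos: [497.1, 303.9, 200.9]
tcp_rot: [-0.002, 0.804, -0.595, 0.0]
contact_force: [0.6, 0.1, -1.8]
width: 15.6
grip_force: 30.0
t 16.98 pos [497.1 303.9 200.9] xaxis deg -73.04 z [ 0.0019  0.0025 -1.    ] F [ 0.6   0.08 -1.77] w 15.6 j [ 0.88  0.22 -0.24 -0.   -1.11 -0.59]
top 0.62 [617.9 129.2   2.6]
top 0.42 [495.  306.1 132.5]
scene 0.73 [614.5 127.1   0.9]
scene 0.68 [495.9 301.5 128.9]
363 t range [-60.49531216  59.39873002] n [-7.88198468 -5.33923322 -1.67494535] z [129.47247742 156.34378052]
tool shift [412.2  84.6  10. ]
```

View pics/gate2.png

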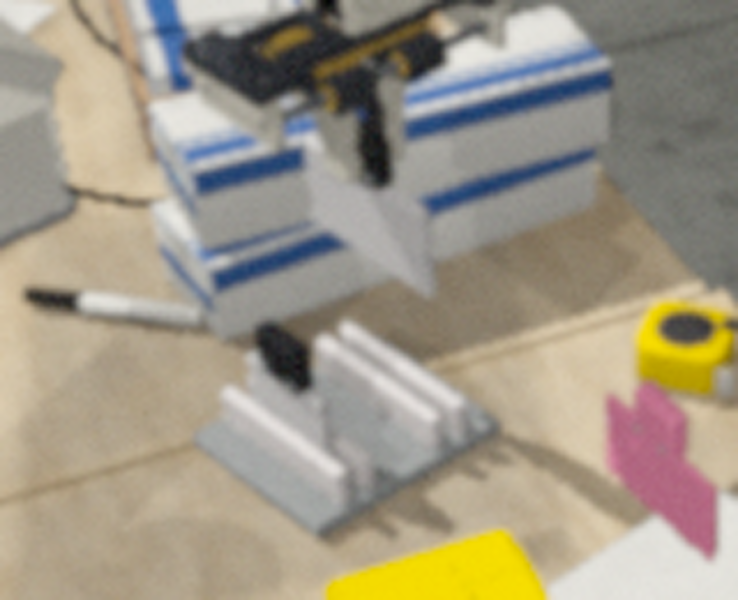

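The wide gate hangs level and centred in the fingers, plate at crop (370,220), with the narrow gate still in its slot. Next I'll turn it to the nest and carry it above the slot.

```bash
python3 -m crank '[[[0,0,0,0,0,7.8,0.05],[0,0,0,0,0,7.7,0.05],[0.05,-0.003,0,0,0,0,0.05],[0.055,-0.004,0,0,0,0,0.05],[0.055,-0.004,0,0,0,0,0.05],[0.055,-0.004,0,0,0,0,0.05],[0.055,-0.004,0,0,0,0,0.05],[0.055,-0.004,0,0,0,0,0.05],[0.05,-0.003,0,0,0,0,0.05],[0.035,-0.002,0,0,0,0,0.05],[0.01,0,0.02,0,0,0,0.05],[0,0,0,0,0,0,0.05]]]'
cat > slot.py <<'E'
from st import *
from h import *
t=np.array(o["tool_pos"]); a=np.radians(1.5); nx=np.array([np.cos(a),np.sin(a)]); ny=np.array([-nx[1],nx[0]])
S=np.array([536.5,-115.])
acc={}
for n in("scene","top"):
  L=[]
  for k in range(4):
    p,d=optics.capture(n); W,u,v=cloud(n,d); c=p[v,u].astype(int); L.append(np.c_[W,c])
  Q=np.vstack(L); X=(Q[:,:2]-S)@nx; Y=(Q[:,:2]-S)@ny; z=Q[:,2]
  for s in(1,-1):
    m=(Y*s>44)&(Y*s<72)&(abs(X)<32)&(z>46)&(z<64)
    h=np.histogram(X[m],bins=np.arange(-32,33,4))[0]; print(n,"posts",s,h,"lo/hi",np.percentile(X[m],[3,97]).round(1) if m.sum() else 0,"Y",np.percentile(Y[m],[3,97]).round(1) if m.sum() else 0)
  G=(Q[:,:2]-t[:2]); gx=G@nx; gy=G@ny
  m=(abs(gx)<25)&(abs(gy)<75)&(z>t[2]-62)&(z<t[2]-15)
  if m.sum()>10: print(n,"gate rel TCP: n",np.percentile(gx[m],[5,50,95]).round(1),"t",np.percentile(gy[m],[1,99]).round(1),"zmin",np.percentile(z[m],1).round(1),"slope deg",np.degrees(np.polyfit(gy[m],gx[m],1)[0]).round(2),"tilt",np.degrees(np.polyfit(z[m],gx[m],1)[0]).round(2),m.sum())
  for r in optics.spot_point("slot",n)[:1]+optics.spot_point("wide_gate",n)[:3]: print("  ",round(r["score"],2),toworld(n,r["xyz"]).round(1))
print("TCP in slot frame",(t[:2]-S)@nx,(t[:2]-S)@ny)
cv2.imwrite("pics/hover%d.png"%(o["t"]*100),cv2.resize(optics.capture("scene")[0][150:270,190:350],(800,600),interpolation=cv2.INTER_CUBIC)[:,:,::-1])
E
python3 slot.py; ls pics
```

```text
t: 18.68
tool_pos: [533.9, -116.4, 176.2]
tcp_rot: [0.002, 0.715, -0.699, -0.002]
contact_force: [0.2, -0.9, -0.8]
width: 16.1
grip_force: 30.0
t 18.68 pos [ 533.9 -116.4  176.2] xaxis deg -88.65 z [-5.1e-03 -1.0e-04 -1.0e+00] F [ 0.22 -0.89 -0.8 ] w 16.1 j [ 0.14  0.19 -0.34 -0.   -1.04 -0.12]
scene posts 1 [ 0  0  6 36 15  4  0  0  4 29 54 26  0  0  0  0] lo/hi [-20.  14.] Y [44.7 65.2]
scene posts -1 [ 0  0  8 41 16  4  0  0  2 43 68 29  1 11 10 13] lo/hi [-19.9  29.5] Y [-69.4 -44.6]
scene gate rel TCP: n [-5.8 -3.6 -0.1] t [-58.6  58.8] zmin 114.6 slope deg -0.83 tilt 0.19 1329
   0.74 [ 533.9 -114.4    6.5]
   0.86 [ 535.1 -116.6  111.2]
top posts 1 [ 0  0  0 17  0  0  0  0  0  0  0  0  0  0  0  0] lo/hi [-18.8 -16.1] Y [48.1 64.9]
top posts -1 [0 0 0 2 8 0 0 0 0 0 0 0 0 0 0 0] lo/hi [-18.1 -15.3] Y [-65.  -61.4]
   0.64 [ 535.3 -115.9   10.4]
TCP in slot frame -2.6225732566791287 -1.3396964142874204
cropgate.png
croptop.png
gate1.png
gate2.png
hover1867.png
push0.png
scene0.png
top0.png
```

```bash
python3 - <<'E'
from h import *
a=np.radians(1.5); nx=np.array([np.cos(a),np.sin(a)]); ny=np.array([-nx[1],nx[0]]); S=np.array([536.5,-115.])
for n in("scene","top"):
    W,u,v=cloud(n,np.load(n+"_d0.npy")); X=(W[:,:2]-S)@nx; Y=(W[:,:2]-S)@ny; z=W[:,2]
    for s in(1,-1):
        m=(Y*s>46)&(Y*s<72)&(abs(X)<32)&(z>42)&(z<64); x=np.sort(X[m]); g=np.diff(x); i=g[len(x)//5:-len(x)//5].argmax()+len(x)//5
        print(n,s,m.sum(),np.histogram(X[m],bins=np.arange(-32,33,4))[0],"clusters",np.round([x[0],x[i],x[i+1],x[-1]],1),"means",x[:i+1].mean().round(1),x[i+1:].mean().round(1))
E
```

```text
scene 1 62 [ 0  1  6 14  5  2  0  0  3 12 13  5  1  0  0  0] clusters [-24.1  -8.2   2.8  16.4] means -17.7 8.8
scene -1 117 [ 1  2 11 20 12  4  5  1  8 19 19  9  2  0  3  1] clusters [-30.2  -1.5   1.8  28.1] means -16.7 9.8
top 1 49 [ 0  0  1  7  8  6  1  0  0  5 12  6  3  0  0  0] clusters [-21.2  -7.8   5.1  19.1] means -14.0 11.1
top -1 47 [0 0 4 4 6 7 4 0 0 4 9 9 0 0 0 0] clusters [-21.1  -7.2   5.7  15.5] means -14.1 10.8
```

View pics/hover1867.png

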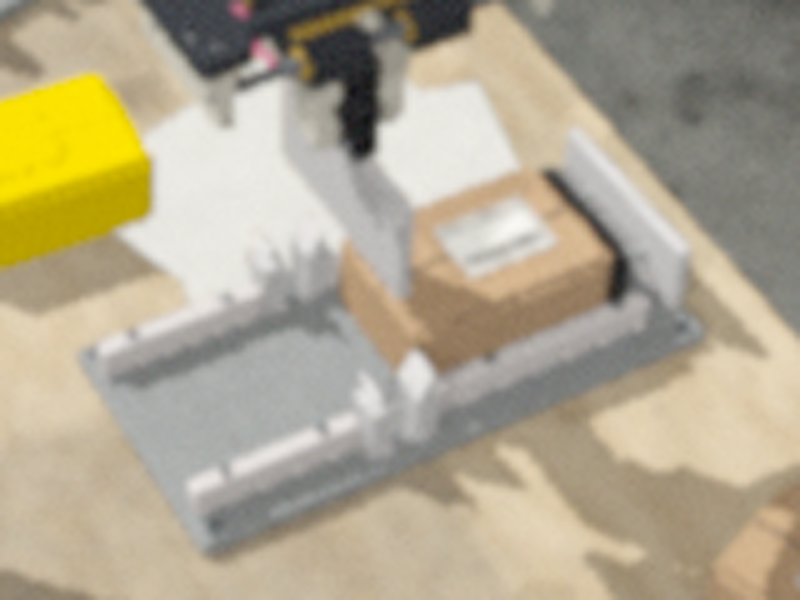

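The gate hangs over the slot. The post pairs are at crop (395,400) and (290,265), and the carton rests against the cushion at crop (590,230). The slot middle comes out at x about 534.5, with the TCP at 533.9. I'll descend to just above the lips and measure again.

```bash
python3 -m crank '[[[-0.001,-0.0006,0.02,0,0,0,0.05],[0,0,0.015,0,0,0,0.05],[0,0,0.012,0,0,0,0.05],[0,0,0,0,0,0,0.05],[0,0,0,0,0,0,0.05]]]'
python3 slot.py; ls pics | grep hover
```

```text
t: 19.95
tool_pos: [536.7, -114.7, 131.9]
tcp_rot: [-0.0, 0.716, -0.698, 0.0]
contact_force: [0.8, -0.5, -1.1]
width: 15.7
grip_force: 30.0
t 19.95 pos [ 536.7 -114.7  131.9] xaxis deg -88.52 z [ 5.e-04 -2.e-04 -1.e+00] F [ 0.81 -0.49 -1.14] w 15.7 j [ 0.15  0.23 -0.4   0.   -0.94 -0.12]
scene posts 1 [ 0  0  6 37 13  6  0  1  3  0  0  0  0  0  0  0] lo/hi [-21.3   2.5] Y [44.8 66.2]
scene posts -1 [ 0  0  8 46 16  6  0  0  4 36 66 30  0  7 10 14] lo/hi [-20.1  29.4] Y [-70.2 -44.4]
scene gate rel TCP: n [-6.2 -4.6 -0.2] t [-59.9  58.7] zmin 70.2 slope deg -1.03 tilt -0.3 1215
   0.93 [ 533.7 -115.1    8.5]
   0.77 [614.4 124.5  -0. ]
   0.75 [ 535.1 -117.9   64.3]
top posts 1 [0 0 0 0 0 0 0 0 0 0 0 0 0 0 0 0] lo/hi 0 Y 0
top posts -1 [0 0 2 6 4 0 0 0 0 0 0 0 0 0 0 0] lo/hi [-21.2 -15.6] Y [-65.6 -55.4]
   0.91 [ 535.4 -114.7    4.9]
TCP in slot frame 0.18976052758498393 0.3305264193525543
hover1867.png
hover1995.png
```

```bash
python3 -m crank '[[[0,0.0023,0,0,0,0,0.05],[0,0,0,0,0,0,0.05],[0,0,0.004,0,0,0,0.05],[0,0,0.004,0,0,0,0.05],[0,0,0.004,0,0,0,0.05],[0,0,0.003,0,0,0,0.05],[0,0,0,0,0,0,0.05]]]'
```

```text
t: 21.48
tool_pos: [533.8, -114.7, 116.2]
tcp_rot: [0.0, 0.716, -0.698, -0.0]
contact_force: [0.4, -0.5, -1.4]
width: 15.3
grip_force: 30.0
```

```bash
python3 -m crank '[[[0,0,0.003,0,0,0,0.05],[0,0,0.003,0,0,0,0.05],[0,0,0.003,0,0,0,0.05],[0,0,0,0,0,0,0.05]]]'; python3 slot.py
```

```text
t: 21.98
tool_pos: [533.8, -114.6, 107.3]
tcp_rot: [0.0, 0.716, -0.698, -0.0]
contact_force: [0.2, -0.3, -0.7]
width: 15.7
grip_force: 30.0
t 21.98 pos [ 533.8 -114.6  107.3] xaxis deg -88.53 z [-6.e-04 -0.e+00 -1.e+00] F [ 0.2  -0.3  -0.69] w 15.7 j [ 0.15  0.26 -0.43 -0.   -0.88 -0.12]
scene posts 1 [ 0  0  7 39 15 14 40  0  0  0  0  0  0  0  0  0] lo/hi [-20.6  -6.1] Y [45.4 63.8]
scene posts -1 [ 0  0 11 42 20 16 65 20  2 32 70 29  0  9 13 11] lo/hi [-20.4  28.3] Y [-69.3 -44.9]
scene gate rel TCP: n [-15.   -4.4  20.3] t [-69.5  60.7] zmin 45.5 slope deg -4.29 tilt -5.22 1544
   0.58 [ 532.9 -111.9    9.3]
   0.85 [6.153e+02 1.284e+02 6.000e-01]
   0.57 [ 532.8 -115.6   39. ]
top posts 1 [0 0 0 0 0 0 0 0 0 0 0 0 0 0 0 0] lo/hi 0 Y 0
top posts -1 [0 0 0 0 0 0 0 0 0 0 0 0 0 0 0 0] lo/hi 0 Y 0
   0.9 [ 534.9 -118.8   10.2]
TCP in slot frame -2.695262233394243 0.4242892948088025
```

No contact with the gate 18 mm below the lip tops. Continue down, slowing near the floor.

```bash
python3 -m crank '[[[0,0,0.004,0,0,0,0.05],[0,0,0.004,0,0,0,0.05],[0,0,0.004,0,0,0,0.05],[0,0,0.004,0,0,0,0.05],[0,0,0.004,0,0,0,0.05],[0,0,0.004,0,0,0,0.05],[0,0,0.002,0,0,0,0.05],[0,0,0,0,0,0,0.05]]]'
```

```text
t: 23.62
tool_pos: [533.9, -114.7, 81.4]
tcp_rot: [0.0, 0.716, -0.698, -0.0]
contact_force: [0.3, -0.0, -2.3]
width: 15.7
grip_force: 30.0
```

```bash
python3 -m crank '[[[0,0,0.001,0,0,0,0.05],[0,0,0.001,0,0,0,0.05],[0,0,0.001,0,0,0,0.05],[0,0,0,0,0,0,0.05]]]'
```

```text
t: 24.12
tool_pos: [534.0, -114.7, 78.5]
tcp_rot: [0.0, 0.716, -0.698, -0.0]
contact_force: [-0.3, 0.4, -0.6]
width: 15.9
grip_force: 30.0
```

```bash
python3 -m crank '[[[0,0,0.001,0,0,0,0.05],[0,0,0.001,0,0,0,0.05],[0,0,0.0005,0,0,0,0.05],[0,0,0,0,0,0,0.05]]]'
```

```text
t: 24.62
tool_pos: [534.2, -114.7, 76.9]
tcp_rot: [-0.0, 0.716, -0.698, 0.0]
contact_force: [-2.5, 0.3, 6.5]
width: 16.1
grip_force: 30.0
```

Floor contact at TCP z=76.9 (expected about 77) with 6.5 N. Release, rise and look.

```bash
python3 -m crank '[[[0,0,0,0,0,0,0.25],[0,0,0,0,0,0,0.4],[0,0,0,0,0,0,0.45],[0,0,0,0,0,0,0.45],[0,0,-0.015,0,0,0,0.45],[0,0,-0.03,0,0,0,0.45],[0,0,-0.05,0,0,0,0.45],[0,0,-0.05,0,0,0,0.45],[-0.05,0,0,0,0,0,0.45],[-0.055,0,0,0,0,0,0.45],[-0.055,0,0,0,0,0,0.45],[0,0,0,0,0,0,0.45]]]'
python3 - <<'E'
from h import *
a=np.radians(1.5); nx=np.array([np.cos(a),np.sin(a)]); ny=np.array([-nx[1],nx[0]]); S=np.array([534.5,-115.])
carton()
for n in("scene","top"):
    p,d=optics.capture(n); W,u,v=cloud(n,d); c=p[v,u].astype(int); X=(W[:,:2]-S)@nx; Y=(W[:,:2]-S)@ny
    m=(abs(X)<25)&(abs(Y)<30)&(W[:,2]>75)&(c.max(1)<75); print(n,"grip z",np.percentile(W[m,2],[50,95]).round(1),"X",X[m].mean().round(1))
    m=(abs(X)<14)&(abs(Y)>25)&(abs(Y)<70)&(W[:,2]>62)&(W[:,2]<85); print("plate top z",np.percentile(W[m,2],[50,90]).round(1),"Y",np.percentile(Y[m],[1,99]).round(1))
    for r in optics.spot_point("wide_gate",n)[:3]: print("  ",round(r["score"],2),toworld(n,r["xyz"]).round(1))
    if n=="scene": cv2.imwrite("pics/final.png",cv2.resize(p[90:290,130:380],(750,600),interpolation=cv2.INTER_CUBIC)[:,:,::-1])
E
```

```text
t: 26.12
tool_pos: [530.0, 48.4, 222.4]
tcp_rot: [-0.001, 0.718, -0.696, 0.0]
contact_force: [0.5, -1.3, -0.6]
width: 39.6
grip_force: 0.0
top carton x range [556.5 673.4] rect [array([ 615.2, -113.1]), array([121.1,  84.8]), np.float64(1.4)] z 59.4
   0.97 [ 612.5 -110.7   32.2]
   0.89 [437.3  73.7  21.1]
scene carton x range [555.1 672.9] rect [array([ 614.3, -117.9]), array([123.7,  85.3]), np.float64(0.1)] z 58.2
   0.62 [ 676.8 -112.    30. ]
   0.86 [437.4  76.1  29. ]
   0.74 [ 619.7 -114.5   33.3]
scene grip z [100.  106.2] X -5.6
plate top z [69.9 72.5] Y [-58.6  60.2]
   0.76 [ 533.6 -113.1    8.4]
   0.69 [613.6 124.9   1.7]
   0.69 [ 614.2 -114.1   34.2]
top grip z [105.4 108.4] X -0.6
plate top z [72.3 74.1] Y [-54.2  60.7]
   0.47 [ 530.3 -113.1    8.1]
```

View pics/final.png

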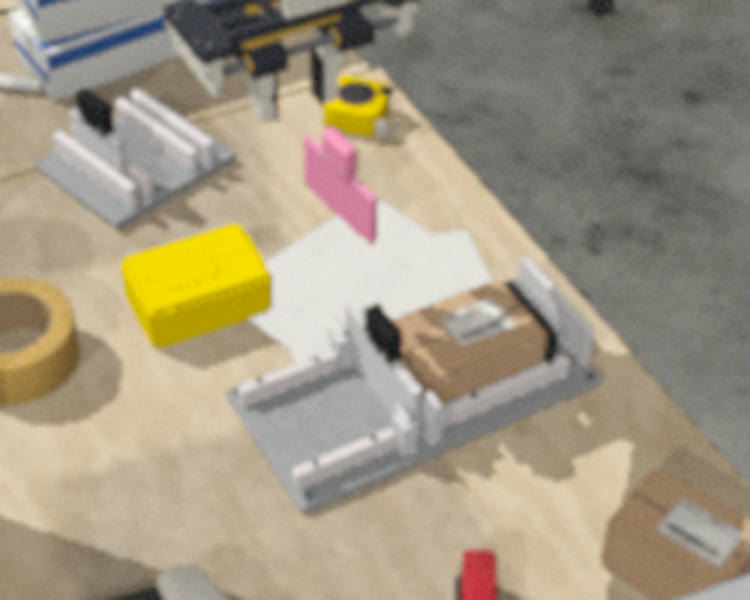

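The wide gate stands upright and fully down in the slot, plate at crop (385,360), grip top at about 106. The carton at (470,345) is still against the cushion at (535,320). The narrow gate at (95,110) is in the rest, and the pink gate and yellow box are untouched. Handing in.

```bash
python3 -c "
from cell import hand_in
print(hand_in())"
```

```text
the job is handed in; nothing more can be done
None
```

I pushed the carton flat against the cushion, pressing it in about 6 mm at under 5 N measured, then set the wide gate fully down in the slot behind it, let go and handed in after about 26 s.

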